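# Slide a steel test coupon under the spring clip of a marking fixture

## Task

Load the flat steel coupon into the marking fixture without grasping or lifting anything: with one fingertip press the spring clip's thumb plate down and hold it, and while it is held open push the coupon with the other fingertip along the channel, under the raised clip foot, until it is fully home against the end stop. Only then let go of the clip, so that its foot springs back onto the coupon and clamps it. Leave the things standing around where they are.

Things in the scene. Friction and masses are not known exactly. Their poses are not given: they have to be found in the camera images.
- fixture: Marking fixture, fixed: base plate 180x140x8 mm (x -105..75, y -104..36), on it a raised deck, top 20 mm over the table. Origin: on the table, under the channel's centre line. +x: along the channel to the end stop (push direction), +y left, z up. Channel: y -25.5..25.5 mm, deck from x -95, open at -x, between rails 6 mm wide, 6 mm high. Stop face at x 55, its top 33 mm over the table.
- stop (a point): Point on the deck at the foot of the end stop's face, mid channel: x 55, y 0, z 20 mm in the fixture's frame.
- clip (a joint): Angle (rad) of the spring clip, a dark steel seesaw: 0 closed (foot 1.5 mm over the bare deck, coupon blocked), grows as the thumb plate is pressed, limit 0.42. 0.215: foot rests on the coupon; from 0.25 the coupon passes, at 0.32 with 4 mm to spare. Springs back; 36 mm from the hinge it takes 2.5 N at first, 5.5 N at 0.32. Hinge along x at y -44, z 23 mm (fixture frame); knuckles to 29 mm high.
- thumb_plate (a point): Top centre of the clip's thumb plate (fixture frame x -42.5, y -78 mm). Plate: 105 mm along x (x -95..10), 7 to 54 mm from the hinge. Closed, it slopes up outwards by 0.32 rad, centre 34 mm over the table; pressed to 0.32 rad it is level, top 23 mm over the table = 3 mm over the deck, 7 mm below the coupon's top. A fingertip may slide along it in x while pressing.
- clip_foot (a point): Lowest point of the clip's foot, 40 mm from the hinge, over the channel (fixture frame x 19, y -4 mm). Foot: 22 mm along x (x 8..30), 6 mm thick, on an arm that crosses the rail, its top 39 mm over the table when closed; it rises as the thumb plate is pressed.
- coupon: Flat steel plate 60x48x10 mm (x, y, z) with four 6 mm holes near the corners, 0.2 kg, lying in the channel on the deck, short of the clip. Origin: centre of its underside, axes as the fixture's. Fully home: origin at x 25 mm in the fixture's frame; it starts 60 to 75 mm short of that, 1.5 mm play to each rail.
- t_bolt_standing: Bystander: dark T-slot bolt standing upright, 34 x 30 x 66 mm, left of the fixture. Origin: centre of its underside.
- collet: Bystander: steel spring collet standing, 33 mm diameter, 42 mm high, behind the fixture. Origin: centre of its underside.
- t_bolt_lying: Bystander: dark T-slot bolt lying, 34 x 66 x 30 mm, at the right front. Origin: centre of its underside.
- insert_box: Bystander: small plastic insert box, 32 x 55 x 23 mm, at the right front. Origin: centre of its underside.
- tape_roll: Bystander: roll of tape lying flat, 74 mm diameter, 19 mm high, at the left front. Origin: centre of its underside.
- driver: Bystander: screwdriver with a grey handle, 163 mm long, 28 mm high, along the left edge. Origin: centre of its underside.
- oiler: Bystander: squeeze oiler bottle, 57 mm diameter, 151 mm high, at the far left. Origin: centre of its underside.
Mind the look-alikes: they are no part of the job. Of the things that look like the coupon, the larger one is meant.

How it is judged:
On the way, in this order (a step that is already met when the one before it is completed fails the run):
1. a fingertip holds the clip open while the coupon is still short of it (value of joint clip above 0.235 rad and contact force between the fingers and clip above 0.5 N and x of coupon in the frame of fixture below -0.024 m), for 0.1 s.
2. the coupon is fully home against the stop while a fingertip still holds the clip open (value of joint clip above 0.235 rad and contact force between the fingers and clip above 0.5 N and x of coupon in the frame of fixture above 0.022 m and y of coupon in the frame of fixture between -0.005 and 0.005 m and z of coupon in the frame of fixture between 0.017 and 0.0225 m and angle between the x axis of coupon and the x axis of fixture, either way round below 0.08 rad), for 0.1 s.
At the end, for the whole second after the job is handed in: The coupon lies flat and at rest in the channel, within 3 mm of the end stop, square to it, and the released clip's foot rests on it and clamps it (clip angle 0.18 to 0.235 rad, more than 1 N) (x of coupon in the frame of fixture above 0.022 m and y of coupon in the frame of fixture between -0.005 and 0.005 m and z of coupon in the frame of fixture between 0.017 and 0.0225 m and angle between the x axis of coupon and the x axis of fixture, either way round below 0.08 rad and value of joint clip between 0.18 and 0.235 rad and contact force between clip and coupon above 1 N and linear speed of coupon below 0.01 m/s); the robot touches nothing.
It fails at once if the coupon is lifted off the deck (more than 6 mm) or tipped (more than 0.25 rad) (z of coupon in the frame of fixture above 0.026 m or angle between coupon's own z axis and vertical above 0.25 rad).
It fails at once if a bystander is moved by more than 15 mm (distance of any of t_bolt_standing, collet, t_bolt_lying, insert_box, tape_roll, driver, oiler from where it was at the start of the episode above 0.015 m).
It also fails if it takes over 42 s, if anything falls off the work surface, if the arm or the gripper's body presses on something with over 40 N, if the wrist force passes 120 N, or if a joint passes its speed limit or range.

## Robot

A 6-joint arm with a two-finger parallel gripper is mounted at the origin on a cart in front of the work surface, level with it; the furniture and walls round the work are solid. World frame = base frame: x ahead of the robot, y to its left, z up, the work surface at z = 0. Lengths are in m, angles in rad, forces in N, time in s.
With the tool pointing down it reaches from about 0.425 to 0.95 m from the base axis. Payload 14.7 kg.
Tool frame: the origin (TCP) lies midway between the tips of the shut fingers; the grasp point (between the pads) lies 19 mm behind it; z points along the fingers, y is the line along which they close (so a half turn about z gives the same grasp; the last joint's range is limited). The gripper opens to 85 mm and grips with 20 to 120 N. Pads are 22 mm wide; open, the fingers measure 114 mm over their backs; the gripper's body (76 mm by 85 mm) begins 54 mm behind the grasp point. The pads swing forward as they close: fully open they stand 13 mm farther back than shut.
Start: joints at [-1.308, 0.48, 1.596, -0, 1.065, -0.047], TCP at [0.198, -0.619, 0.231] pointing down, gripper open.
Joint ranges: [-2.75, 2.75], [-0.82, 2.05], [0.23, 2.67], [-1.56, 4.7], [0.09, 2.69], [-2.92, 2.92]. Speed limits (rad/s): [1.89, 1.89, 2.39, 3.01, 3.01, 3.01].

## Interface

Orientations are given as a rotation vector (axis times angle).
In Python, from workcell import robot, optics, workorder gives the robot as it stands.
- The arm moves only by the tool drive_tool, never from a script. Its argument "moves" is a list of rows, each a list of 3 entries, a list of its own where there are three numbers: the turn, a rotation vector about the tool's x, y, z in rad, then the shift along the tool's x, y, z in m, then the opening, from 0 (shut) to 1 (fully open). In form: [[[rx, ry, rz], [x, y, z], claw], ...]. A call has 1 to 20 rows; each row is the pose to reach, as a shift and turn from the pose commanded when the call began, along the tool's axes at that moment; what a row does not reach only later rows make up. A row lasts 1/12 s, in which the tool goes at most 41.7 mm and 7.16 degrees, less where a joint would pass 70% of its speed; a pose out of reach is approached as far as the arm can. A call with a gripper value outside its range is refused whole. The fingers move at their own pace and stop on an object; "force" is the grip in N (left out, the last holds). Time passes only in rows, so rows that repeat a pose let the fingers close. It gives the time, the measured TCP pose, the force, the opening and the grip force at its end, in the units of the state.
- robot.get_state(): the state, without advancing time (a new reading comes with each control period).
- optics.grab_frame(name): name is "scene" or "top" or "wrist"; returns the picture (420x560x3 uint8, blue, green, red); there is no depth.
- optics.get_calibration(name): a dict with "fovy" (degrees; the focal length in pixels is half the picture's height over the tangent of half this angle, whatever the lens; pixels are square), "cx", "cy" (the principal point, pixels), "origin" and "rotation" of the camera in the world. Camera axes: x right, y down, z forward; pixel columns grow to the right and rows downward; lengths in m; the calibration is good to about 2 mm. A picture is of the moment at which its call begins: read the wrist's pose just before it. get_calibration takes no time and is no camera call; for the wrist camera it gives the pose at the moment of the call.
- workorder.job_done(): hands the job in; it is judged then, once.
The state is a dict: "clock": time; "joint_positions": joint angles; "joint_velocities": joint speeds; "tau": joint torques, N m; "eef_pos": TCP position; "eef_rot": TCP orientation; "force": force on the tool from outside, world axes, zero at the start; "wrist_torque": the same for the moment, N m; "opening": opening from 0.0 (shut) to 1.0 (fully open); "gripper_force": force on a finger pad.
Only numpy, scipy, OpenCV 4.12 (cv2) and the standard library are available. Lean on these libraries where they do the work, as an engineer would, in place of code of your own. Each camera call takes 0.05 s, during which the arm holds its last target. There are 200 camera calls.

## Working session

There is one attempt and no reset: what is moved stays moved. The work goes in short steps, Python scripts to look and compute and a tool call to move; the robot and the scene stay as the last step left them, time stands still between calls to the robot, and variables do not carry over. Pictures are saved under pics/ and viewed, at most 10 in all, crops included, and the job is handed in when it is done.

Besides the shell and the picture viewer there is one more tool, called after "Call:" by a JSON object that holds its "op" and its "data". drive_tool: Moves the arm, as the interface text tells. Its arguments: {"type":"object","properties":{"moves":{"type":"array","items":{"type":"array"}},"force":{"type":"number"}},"required":["moves"]}

```bash
mkdir -p pics; ls; python3 - <<'E'
from workcell import robot, optics
import cv2
for n in("top","scene"):
    im=optics.grab_frame(n); c=optics.get_calibration(n); print(n,c)
    cv2.imwrite(f"pics/{n}0.png",cv2.resize(im,(800,600),interpolation=cv2.INTER_CUBIC))
    cv2.imwrite(f"{n}0_raw.png",im)
s=robot.get_state();print(s)
E
```

```text
pics
top {'fovy': 44.92994994316768, 'cx': 278.2952881400253, 'cy': 204.58082094667495, 'origin': array([0.32321572, 0.02496766, 1.21826117]), 'rotation': array([-2.07822868,  2.14888922, -0.21074203])}
scene {'fovy': 51.445913004087984, 'cx': 271.2863452598455, 'cy': 210.86307907893962, 'origin': array([0.15024819, 0.54210555, 0.60900589]), 'rotation': array([-0.82716564,  2.46741792, -1.18782452])}
{'clock': 0.1, 'joint_positions': array([-1.30758295e+00,  4.80758657e-01,  1.59683154e+00,  9.78619267e-06,
        1.06510332e+00, -4.66225984e-02]), 'joint_velocities': array([-0.00139097, -0.00086977, -0.00264369,  0.00216576, -0.0001974 ,
        0.00218244]), 'tau': array([ 1.85903627e-03, -9.52248859e+01, -4.31039357e+01, -1.76856622e-05,
        5.33202197e-03,  1.24155346e-05]), 'eef_pos': array([ 0.19809597, -0.61867667,  0.23073565]), 'eef_rot': array([-3.10288845e+00, -4.84568457e-01,  1.73477541e-04]), 'force': array([-0.74700059,  0.13070869, -0.10210856]), 'wrist_torque': array([-0.0542797 ,  0.03975469,  0.01420589]), 'gripper_force': 0.0, 'opening': 1.000244529379278}
```

View pics/top0.png

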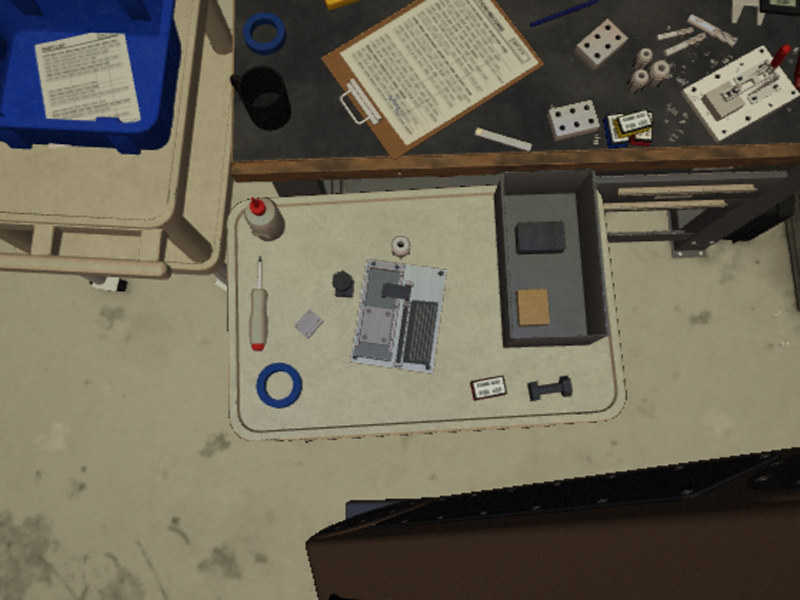

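View pics/scene0.png

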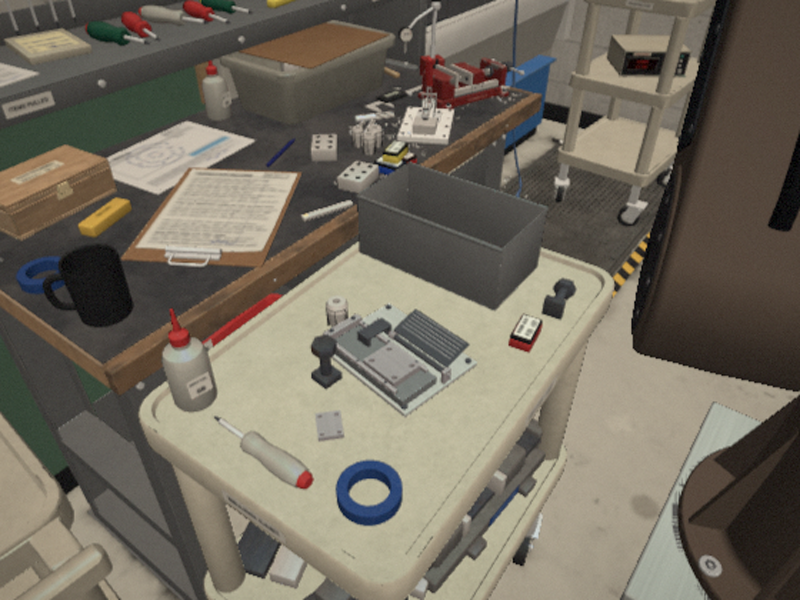

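The coupon candidates are the plate in the channel at (378,325) and the loose small plate at (309,323) in the top view. The one in the channel is larger and lies on the deck, so it fits; the loose one is the look-alike. I'll confirm in an enlarged crop.

```bash
python3 - <<'E'
import cv2
im=cv2.imread("top0_raw.png")
c=im[170:270,200:320]; cv2.imwrite("pics/crop1.png",cv2.resize(c,None,fx=6,fy=6,interpolation=cv2.INTER_CUBIC))
E
```

```text
(no output)
```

View pics/crop1.png

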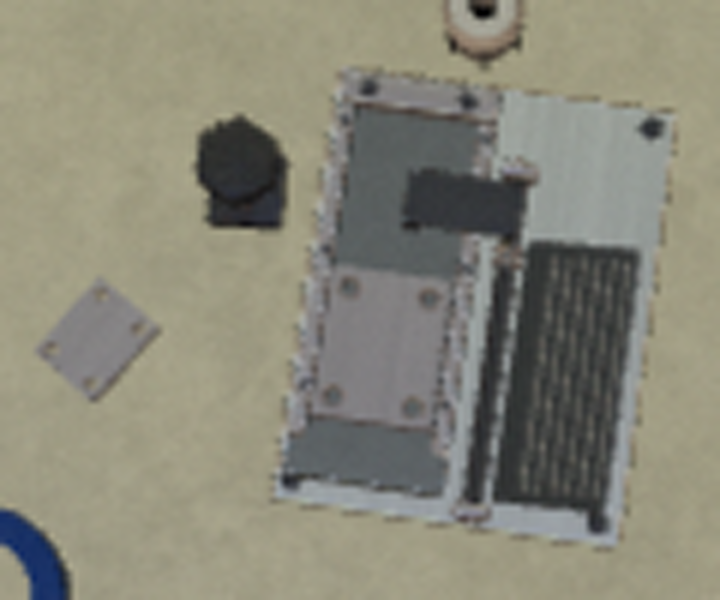

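The crop confirms it: the coupon lies in the channel at crop (385,350), rear edge from (312,415) to (440,430). The smaller loose plate at (97,340) is the look-alike. Next I'll fit the fixture pose.

```bash
cat > h.py <<'E'
import numpy as np
from scipy.spatial.transform import Rotation as R
from scipy.optimize import least_squares
def proj(c,P,shape=(420,560)):
    f=210/np.tan(np.radians(c["fovy"])/2)
    q=(np.asarray(P)-c["origin"])@R.from_rotvec(c["rotation"]).as_matrix()
    return np.c_[c["cx"]+f*q[:,0]/q[:,2],c["cy"]+f*q[:,1]/q[:,2]]
def unproj(c,px,z):
    f=210/np.tan(np.radians(c["fovy"])/2); px=np.atleast_2d(px)
    d=np.c_[(px[:,0]-c["cx"])/f,(px[:,1]-c["cy"])/f,np.ones(len(px))]@R.from_rotvec(c["rotation"]).as_matrix().T
    return c["origin"]+d*((z-c["origin"][2])/d[:,2])[:,None]
def fw(p,P): # p=x,y,yaw
    P=np.asarray(P,float); return P@R.from_euler('z',p[2]).as_matrix().T+[p[0],p[1],0]
E
python3 - <<'E'
from h import *
from workcell import optics,robot
c=optics.get_calibration("top")
L=np.array([[-105,36,8],[-105,-104,8],[75,-104,8],[-95,-25.5,20],[-95,-98,20],[55,25.5,20]])[:3]/1000
px=np.array([[275,499],[614,546],[675,113]])/6+[200,170]
r=least_squares(lambda p:(proj(c,fw(p,L))-px).ravel(),[.4,0,-.1])
p=r.x;print("fixture",p,r.fun)
np.save("fix.npy",p)
cp=np.array([[330,270],[455,284],[437,428],[310,414]])/6+[200,170]
W=unproj(c,cp,.03); F=(W-[p[0],p[1],0])@R.from_euler('z',p[2]).as_matrix()
print("coupon corners in fixture",F.round(4),F.mean(0))
# predicted crop px for check: stop corners deck, thumb plate corners
chk=np.array([[55,25.5,20],[55,-25.5,20],[-95,25.5,20],[-95,-98,39],[10,-98,39],[10,-51,25]])/1000
print(((proj(c,fw(p,chk))-[200,170])*6).round())
s=robot.get_state();T=R.from_rotvec(s["eef_rot"])
# scene view check
sc=optics.get_calibration("scene");print((proj(sc,fw(p,np.vstack([L,chk])))*800/560).round())
print(T.as_matrix().round(3))
E
```

```text
fixture [ 0.55243324  0.05454549 -0.17341462] [-0.92809119  0.009379    0.74730425  0.38188592  0.18120824 -0.43775888]
coupon corners in fixture [[-0.0139  0.0242  0.03  ]
 [-0.0126 -0.0256  0.03  ]
 [-0.0704 -0.0267  0.03  ]
 [-0.0718  0.0234  0.03  ]] [-0.04216707 -0.00117745  0.03      ]
[[354. 108.]
 [479. 125.]
 [297. 474.]
 [610. 513.]
 [645. 249.]
 [526. 240.]]
[[404. 412.]
 [477. 359.]
 [388. 300.]
 [331. 339.]
 [358. 323.]
 [405. 397.]
 [470. 341.]
 [416. 306.]
 [392. 327.]]
[[ 0.952  0.305 -0.   ]
 [ 0.305 -0.952  0.001]
 [ 0.    -0.001 -1.   ]]
```

```bash
cat >> h.py <<'E'
def goal(F,yaw_off=0.0):
    """F: TCP target in fixture frame (m) -> (turn, shift) in current tool axes"""
    from workcell import robot
    p=np.load("fix.npy"); s=robot.get_state(); T=R.from_rotvec(s["eef_rot"])
    w=fw(p,[F])[0]; G=R.from_euler('z',p[2]+yaw_off)*R.from_euler('x',np.pi)
    return w,(T.inv()*G).as_rotvec().round(4),T.inv().apply(w-s["eef_pos"]).round(4)
E
python3 - <<'E'
from h import *
from workcell import optics
print(goal([-.089,-.039,.12]))
c=optics.get_calibration("top");print(unproj(c,np.array([[502,345],[605,347]])*.7,.1))
E
```

```text
(array([0.45803879, 0.0314871 , 0.12      ]), array([-1.100e-03,  2.000e-04,  4.832e-01]), array([ 0.4458, -0.5398,  0.1114]))
[[ 0.46315806 -0.13430109  0.1       ]
 [ 0.45470371 -0.29316579  0.1       ]]
```

Call:
{"op": "drive_tool", "data": {"moves": [[[0,0,0.1],[0.04,-0.06,0],0.75],[[0,0,0.15],[0.07,-0.1,0],0.75],[[0,0,0.2],[0.1,-0.14,0],0.75],[[0,0,0.25],[0.12,-0.18,0],0.75],[[0,0,0.3],[0.14,-0.22,0],0.75],[[0,0,0.35],[0.17,-0.26,0],0.75],[[0,0,0.4],[0.2,-0.29,0],0.75],[[0,0,0.45],[0.23,-0.32,0],0.75],[[0,0,0.483],[0.26,-0.35,0],0.75],[[0,0,0.483],[0.29,-0.38,0],0.75],[[0,0,0.483],[0.32,-0.41,0],0.75],[[0,0,0.483],[0.35,-0.44,0],0.75],[[0,0,0.483],[0.38,-0.47,0],0.75],[[0,0,0.483],[0.41,-0.5,0],0.75],[[0,0,0.483],[0.446,-0.54,0],0.75],[[0,0,0.483],[0.446,-0.54,0],0.75],[[0,0,0.483],[0.446,-0.54,0],0.75]]}}

```text
clock: 1.52
eef_pos: [0.4589, 0.0338, 0.2313]
eef_rot: [-3.13, 0.271, -0.0]
force: [0.4, -0.9, 0.7]
opening: 0.75
gripper_force: 0.0
```

```bash
python3 - <<'E'
from h import *
from workcell import optics,robot
import cv2
c=optics.get_calibration("wrist"); im=optics.grab_frame("wrist"); np.save("wc.npy",c,allow_pickle=True)
cv2.imwrite("pics/w1.png",cv2.resize(im,(800,600),interpolation=cv2.INTER_CUBIC))
p=np.load("fix.npy")
chk=np.array([[55,25.5,20],[55,-25.5,20],[-105,36,8],[-105,-104,8],[75,-104,8],[-72,24,30],[-72,-24,30]])/1000
print((proj(c,fw(p,chk))*800/560).round()); print(c["origin"],robot.get_state()["eef_pos"])
print(goal([-.089,-.039,.12]))
E
```

```text
[[311.  66.]
 [379.  66.]
 [312. 270.]
 [470. 270.]
 [482.  40.]
 [319. 237.]
 [378. 237.]]
[0.52992115 0.02143554 0.37345253] [0.46170053 0.03794229 0.23151877]
(array([0.45803879, 0.0314871 , 0.12      ]), array([-0.0023, -0.0021,  0.0016]), array([-0.0027,  0.0072,  0.1115]))
```

View pics/w1.png

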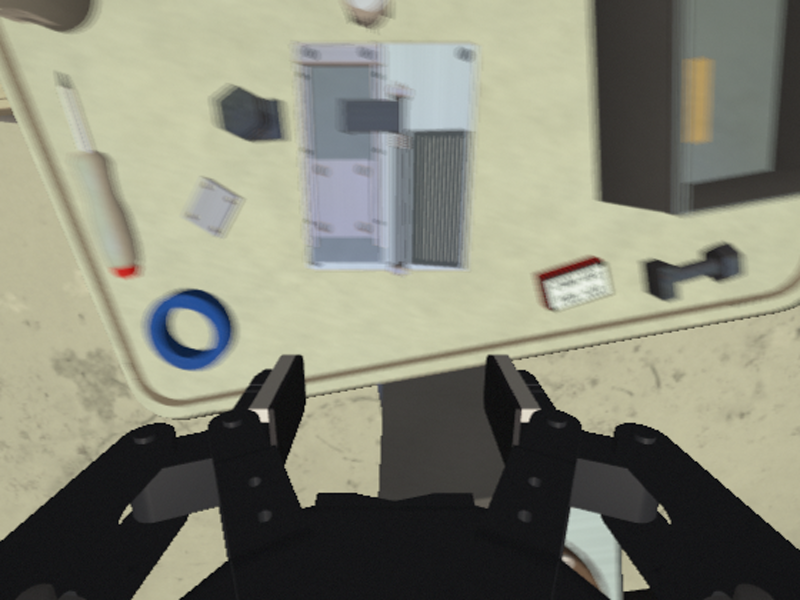

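Call:
{"op": "drive_tool", "data": {"moves": [[[0,0,0],[0,0,0.04],0.75],[[0,0,0],[0,0,0.08],0.75],[[0,0,0],[0,0,0.12],0.75],[[0,0,0],[0,0,0.15],0.75],[[0,0,0],[0,0,0.17],0.75],[[0,0,0],[0,0,0.17],0.75],[[0,0,0],[0,0,0.17],0.75],[[0,0,0],[0,0,0.17],0.75]]}}

```text
clock: 2.23
eef_pos: [0.4589, 0.0312, 0.0622]
eef_rot: [-3.13, 0.272, -0.001]
force: [0.4, 0.5, 0.1]
opening: 0.754
gripper_force: 0.0
```

```bash
python3 - <<'E'
from h import *
from workcell import optics,robot
import cv2
c=optics.get_calibration("wrist"); im=optics.grab_frame("wrist")
cv2.imwrite("pics/w2.png",cv2.resize(im,(800,600),interpolation=cv2.INTER_CUBIC))
p=np.load("fix.npy")
chk=np.array([[55,25.5,20],[55,-25.5,20],[-105,36,8],[-105,-104,8],[75,-104,8],[-72,24,30],[-72,-24,30]])/1000
print((proj(c,fw(p,chk))*800/560).round()); s=robot.get_state();print(s["eef_pos"],s["force"])
tips=np.array([[-89,0,.055e3],[-78,0,55],[-100,0,55],[-89,-78,55]])/1000
print((proj(c,fw(p,tips))*800/560).round())
print(goal([-.089,-.039,.061]))
sc=optics.grab_frame("scene");cv2.imwrite("pics/s2.png",cv2.resize(sc[190:310,200:360],None,fx=5,fy=5,interpolation=cv2.INTER_CUBIC))
E
```

```text
[[218. -36.]
 [357. -35.]
 [244. 351.]
 [523. 350.]
 [563. -83.]
 [247. 301.]
 [359. 301.]]
[0.45922927 0.03119348 0.06261779] [ 0.3107954  -0.63770677 -0.08165056]
[[292. 363.]
 [290. 337.]
 [294. 389.]
 [495. 363.]]
(array([0.45803879, 0.0314871 , 0.061     ]), array([-0.0003, -0.0019,  0.0002]), array([-0.0012, -0.0001,  0.0016]))
```

View pics/w2.png

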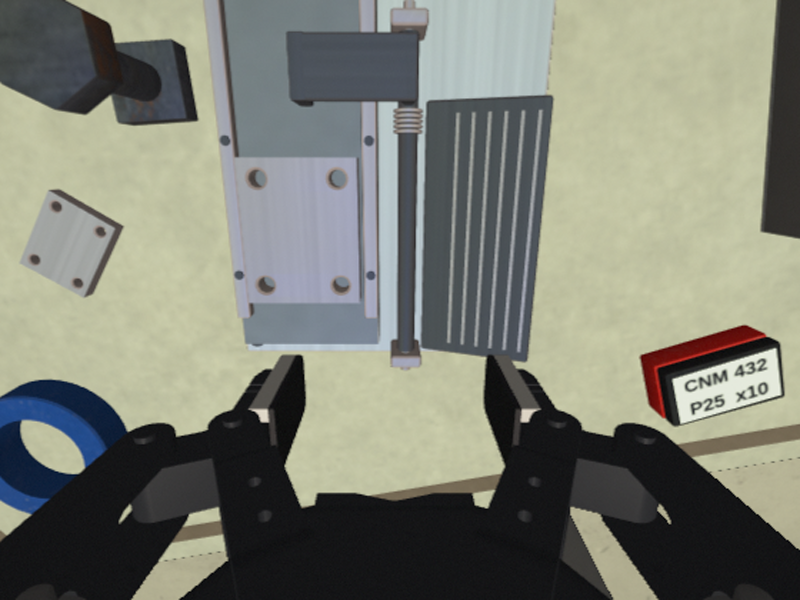

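View pics/s2.png

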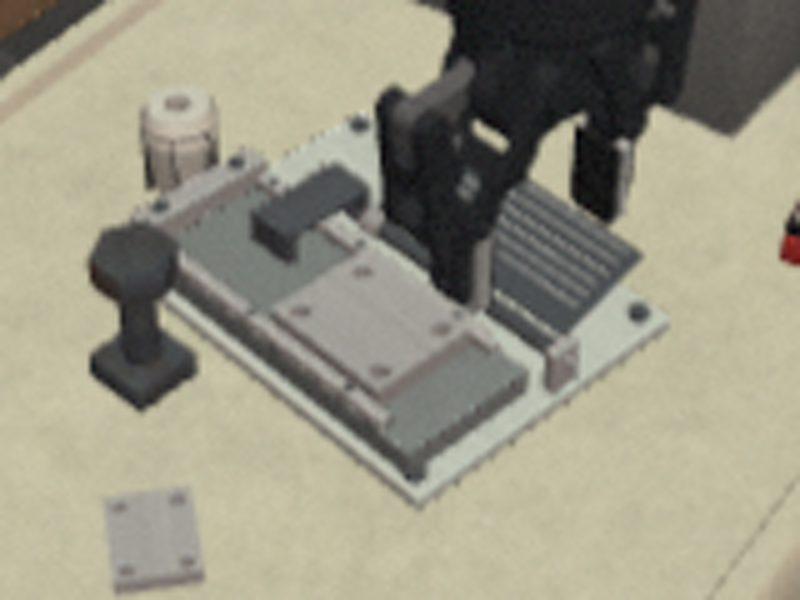

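```bash
python3 - <<'E'
from h import *
from workcell import optics
p=np.load("fix.npy");c=optics.get_calibration("scene");w=optics.get_calibration("wrist");print(w)
def F(c,px,z): return (((unproj(c,px,z)-[p[0],p[1],0])@R.from_euler('z',p[2]).as_matrix())*1000).round(1)
S=lambda a:np.array(a)/5+[200,190]
print("scene coupon top rear corners",F(c,S([[383,393],[480,333]]),.03))
print("base corner",F(c,S([[418,503],[668,322]]),.008))
for z in(.055,.06,.065,.07): print(z,"tip",F(c,S([[445,292],[472,308],[490,300]]),z),"far",F(c,S([[605,218],[622,208]]),z))
W=lambda a:np.array(a)*.7
print("wrist coupon",F(w,W([[237,157],[358,157],[242,302],[360,302]]),.03))
print("wrist base rear", F(w,W([[249,349],[382,349]]),.008))
for z in(.06,.065,.07): print("wrist tip front",F(w,W([[303,356],[280,356],[487,356],[508,356]]),z))
E
```

```text
{'fovy': 70.39496067350315, 'cx': 275.8512385166863, 'cy': 204.3697414095669, 'origin': array([0.53011143, 0.01873968, 0.20508278]), 'rotation': array([ 1.8907736 , -2.25076806, -0.32461435])}
scene coupon top rear corners [[-76.7  25.6  30. ]
 [-79.1 -22.5  30. ]]
base corner [[-109.5   39.2    8. ]
 [-110.   -97.3    8. ]]
0.055 tip [[-72.5  -9.7  55. ]
 [-85.3 -10.9  55. ]
 [-86.8 -18.7  55. ]] far [[-85.2 -83.3  55. ]
 [-85.8 -92.4  55. ]]
0.06 tip [[-76.2  -5.9  60. ]
 [-88.9  -7.1  60. ]
 [-90.4 -14.9  60. ]] far [[-88.8 -78.8  60. ]
 [-89.3 -87.8  60. ]]
0.065 tip [[-79.9  -2.1  65. ]
 [-92.4  -3.3  65. ]
 [-93.9 -11.   65. ]] far [[-92.3 -74.4  65. ]
 [-92.9 -83.3  65. ]]
0.07 tip [[-83.6   1.7  70. ]
 [-96.    0.5  70. ]
 [-97.5  -7.1  70. ]] far [[-95.9 -69.9  70. ]
 [-96.5 -78.8  70. ]]
wrist coupon [[-12.2  22.5  30. ]
 [-12.2 -25.   30. ]
 [-71.9  26.6  30. ]
 [-71.9 -24.4  30. ]]
wrist base rear [[-103.8   33.8    8. ]
 [-103.8  -33.1    8. ]]
wrist tip front [[-83.4  -5.3  60. ]
 [-83.4   3.3  60. ]
 [-83.4 -73.7  60. ]
 [-83.4 -81.6  60. ]]
wrist tip front [[-81.1  -6.4  65. ]
 [-81.1   1.8  65. ]
 [-81.1 -72.5  65. ]
 [-81.1 -80.1  65. ]]
wrist tip front [[-78.8  -7.6  70. ]
 [-78.8   0.4  70. ]
 [-78.8 -71.4  70. ]
 [-78.8 -78.6  70. ]]
```

Call:
{"op": "drive_tool", "data": {"moves": [[[0,0,0],[0,0,0.012],0.75],[[0,0,0],[0,0,0.024],0.75],[[0,0,0],[0,0,0.024],0.75],[[0,0,0],[0,0,0.024],0.75]]}}

```text
clock: 2.67
eef_pos: [0.4586, 0.0312, 0.0381]
eef_rot: [-3.13, 0.272, -0.001]
force: [0.3, 0.1, -0.6]
opening: 0.748
gripper_force: 0.0
```

Call:
{"op": "drive_tool", "data": {"moves": [[[0,0,0],[0,0,0.003],0.75],[[0,0,0],[0,0,0.003],0.75],[[0,0,0],[0,0,0.003],0.75]]}}

```text
clock: 2.92
eef_pos: [0.4587, 0.0312, 0.0348]
eef_rot: [-3.13, 0.272, -0.001]
force: [0.8, 0.1, -0.8]
opening: 0.748
gripper_force: 0.0
```

Call:
{"op": "drive_tool", "data": {"moves": [[[0,0,0],[0,0,0.003],0.75],[[0,0,0],[0,0,0.003],0.75],[[0,0,0],[0,0,0.003],0.75]]}}

```text
clock: 3.17
eef_pos: [0.4583, 0.0312, 0.0312]
eef_rot: [3.13, -0.272, -0.0]
force: [0.5, 0.2, -0.7]
opening: 0.751
gripper_force: 0.0
```

Call:
{"op": "drive_tool", "data": {"moves": [[[0,0,0],[0,0,0.003],0.75],[[0,0,0],[0,0,0.003],0.75],[[0,0,0],[0,0,0.003],0.75]]}}

```text
clock: 3.42
eef_pos: [0.4583, 0.0312, 0.0281]
eef_rot: [3.13, -0.272, -0.0]
force: [-0.5, 0.2, -0.4]
opening: 0.754
gripper_force: 0.0
```

Call:
{"op": "drive_tool", "data": {"moves": [[[0,0,0],[0,0,0.003],0.75],[[0,0,0],[0,0,0.003],0.75],[[0,0,0],[0,0,0.003],0.75]]}}

```text
clock: 3.67
eef_pos: [0.4584, 0.0312, 0.0252]
eef_rot: [3.13, -0.272, 0.0]
force: [0.4, -0.3, 3.3]
opening: 0.751
gripper_force: 1.5
```

Call:
{"op": "drive_tool", "data": {"moves": [[[0,0,0],[0,0,0.003],0.75],[[0,0,0],[0,0,0.003],0.75],[[0,0,0],[0,0,0.003],0.75]]}}

```text
clock: 3.92
eef_pos: [0.4585, 0.0312, 0.0222]
eef_rot: [3.13, -0.272, 0.0]
force: [-0.5, -0.3, 4.3]
opening: 0.751
gripper_force: 2.0
```

```bash
python3 - <<'E'
from h import *
from workcell import optics,robot
import cv2
im=optics.grab_frame("wrist")
cv2.imwrite("pics/w3.png",cv2.resize(im,(800,600),interpolation=cv2.INTER_CUBIC))
s=robot.get_state();print(s["eef_pos"],s["force"],s["wrist_torque"])
E
```

```text
[0.45848808 0.03119668 0.02227183] [ 0.60065696 -1.50199273  4.24621498] [-0.44136049 -0.12796765  0.06540319]
```

Call:
{"op": "drive_tool", "data": {"moves": [[[0,0,0],[0,0,0.003],0.75],[[0,0,0],[0,0,0.003],0.75],[[0,0,0],[0,0,0.003],0.75]]}}

```text
clock: 4.22
eef_pos: [0.4584, 0.0312, 0.0193]
eef_rot: [3.13, -0.272, 0.0]
force: [1.1, -2.4, 5.4]
opening: 0.75
gripper_force: 2.5
```

Call:
{"op": "drive_tool", "data": {"moves": [[[0,0,0],[0,0,0.003],0.75],[[0,0,0],[0,0,0.003],0.75],[[0,0,0],[0,0,0.003],0.75]]}}

```text
clock: 4.47
eef_pos: [0.4584, 0.0311, 0.0164]
eef_rot: [3.13, -0.272, 0.0]
force: [0.8, -3.8, 6.4]
opening: 0.75
gripper_force: 3.3
```

Call:
{"op": "drive_tool", "data": {"moves": [[[0,0,0],[0,0,0.002],0.75],[[0,0,0],[0,0,0.002],0.75],[[0,0,0],[0,0,0.002],0.75]]}}

```text
clock: 4.72
eef_pos: [0.4584, 0.0312, 0.0145]
eef_rot: [3.13, -0.272, 0.0]
force: [0.8, -2.6, 6.9]
opening: 0.749
gripper_force: 3.9
```

```bash
python3 - <<'E'
from h import *
from workcell import optics,robot
import cv2
im=optics.grab_frame("wrist")
cv2.imwrite("pics/w4.png",cv2.resize(im,(800,600),interpolation=cv2.INTER_CUBIC))
sc=optics.grab_frame("scene");cv2.imwrite("pics/s4.png",cv2.resize(sc[190:310,200:360],None,fx=5,fy=5,interpolation=cv2.INTER_CUBIC))
s=robot.get_state();print(s["eef_pos"],s["force"],s["wrist_torque"])
E
```

```text
[0.45846576 0.03117293 0.01453336] [-0.05332766 -2.4445963   7.03668816] [-0.75477868  0.06086873  0.00863672]
```

View pics/s4.png

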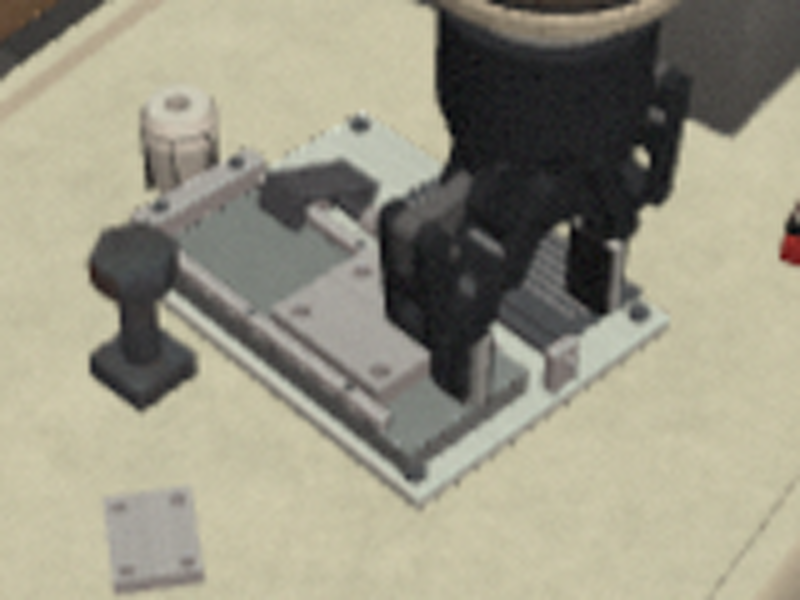

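View pics/w4.png

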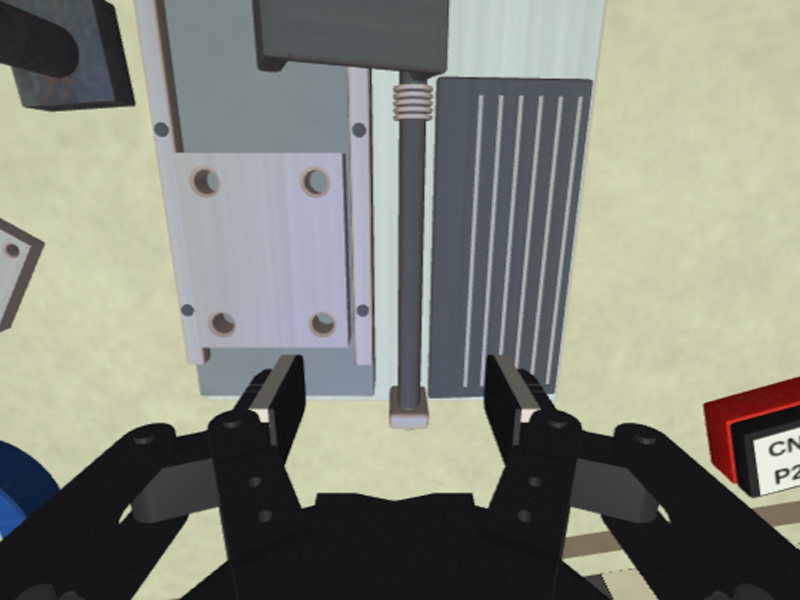

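The clip is open and the foot raised. The fingertip is in the channel just behind the coupon's rear edge (wrist view, row 346 against tip row 356). Now I'll push.

Call:
{"op": "drive_tool", "data": {"moves": [[[0,0,0],[0.004,0,0],0.75],[[0,0,0],[0.008,0,0],0.75],[[0,0,0],[0.012,0,0],0.75],[[0,0,0],[0.016,0,0],0.75],[[0,0,0],[0.02,0,0],0.75],[[0,0,0],[0.024,0,0],0.75],[[0,0,0],[0.028,0,0],0.75],[[0,0,0],[0.032,0,0],0.75],[[0,0,0],[0.036,0,0],0.75],[[0,0,0],[0.04,0,0],0.75],[[0,0,0],[0.04,0,0],0.75]]}}

```text
clock: 5.73
eef_pos: [0.4968, 0.0243, 0.0142]
eef_rot: [3.13, -0.272, -0.004]
force: [-3.4, -0.3, 7.7]
opening: 0.751
gripper_force: 4.0
```

```bash
python3 - <<'E'
from h import *
from workcell import optics,robot
import cv2
im=optics.grab_frame("wrist")
cv2.imwrite("pics/w5.png",cv2.resize(im,(800,600),interpolation=cv2.INTER_CUBIC))
s=robot.get_state();print(s["eef_pos"],s["force"],s["wrist_torque"])
E
```

```text
[0.49680499 0.02436509 0.01425885] [-3.01366161 -1.51273241  8.20214273] [-0.37863068  0.68093838 -0.10736268]
```

View pics/w5.png

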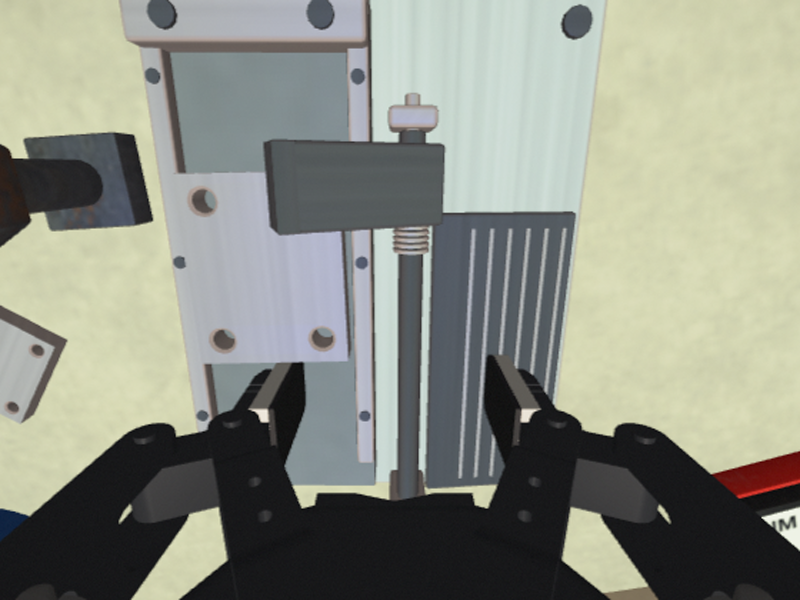

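Wrist view: the coupon's front edge (row 172) has passed under the raised foot and is square. About 35 mm remain to the stop face (row ~52).

Call:
{"op": "drive_tool", "data": {"moves": [[[0,0,0],[0.004,0,0],0.75],[[0,0,0],[0.008,0,0],0.75],[[0,0,0],[0.012,0,0],0.75],[[0,0,0],[0.016,0,0],0.75],[[0,0,0],[0.02,0,0],0.75],[[0,0,0],[0.024,0,0],0.75],[[0,0,0],[0.028,0,0],0.75],[[0,0,0],[0.028,0,0],0.75]]}}

```text
clock: 6.45
eef_pos: [0.5244, 0.0195, 0.0142]
eef_rot: [3.13, -0.272, -0.003]
force: [-3.6, 0.1, 8.1]
opening: 0.753
gripper_force: 4.0
```

Call:
{"op": "drive_tool", "data": {"moves": [[[0,0,0],[0.002,0,0],0.75],[[0,0,0],[0.004,0,0],0.75],[[0,0,0],[0.004,0,0],0.75]]}}

```text
clock: 6.7
eef_pos: [0.5278, 0.0189, 0.0142]
eef_rot: [3.13, -0.272, -0.004]
force: [-5.6, -1.4, 8.1]
opening: 0.749
gripper_force: 4.2
```

Call:
{"op": "drive_tool", "data": {"moves": [[[0,0,0],[0.001,0,0],0.75],[[0,0,0],[0.002,0,0],0.75],[[0,0,0],[0.002,0,0],0.75]]}}

```text
clock: 6.95
eef_pos: [0.5288, 0.0187, 0.0141]
eef_rot: [3.13, -0.272, -0.007]
force: [-9.9, 1.4, 10.9]
opening: 0.748
gripper_force: 6.9
```

Call:
{"op": "drive_tool", "data": {"moves": [[[0,0,0],[0.001,0,0],0.75],[[0,0,0],[0.002,0,0],0.75],[[0,0,0],[0.002,0,0],0.75]]}}

```text
clock: 7.2
eef_pos: [0.5289, 0.0187, 0.014]
eef_rot: [3.13, -0.271, -0.012]
force: [-17.2, 5.3, 18.2]
opening: 0.752
gripper_force: 11.7
```

```bash
python3 - <<'E'
from h import *
from workcell import optics,robot
import cv2
im=optics.grab_frame("wrist")
cv2.imwrite("pics/w6.png",cv2.resize(im,(800,600),interpolation=cv2.INTER_CUBIC))
s=robot.get_state();print(s["eef_pos"],s["force"],s["wrist_torque"])
E
```

```text
[0.5288854  0.01865859 0.01400473] [-17.5625306    4.73049717  18.91237387] [0.87802823 2.74666885 0.45306131]
```

View pics/w6.png

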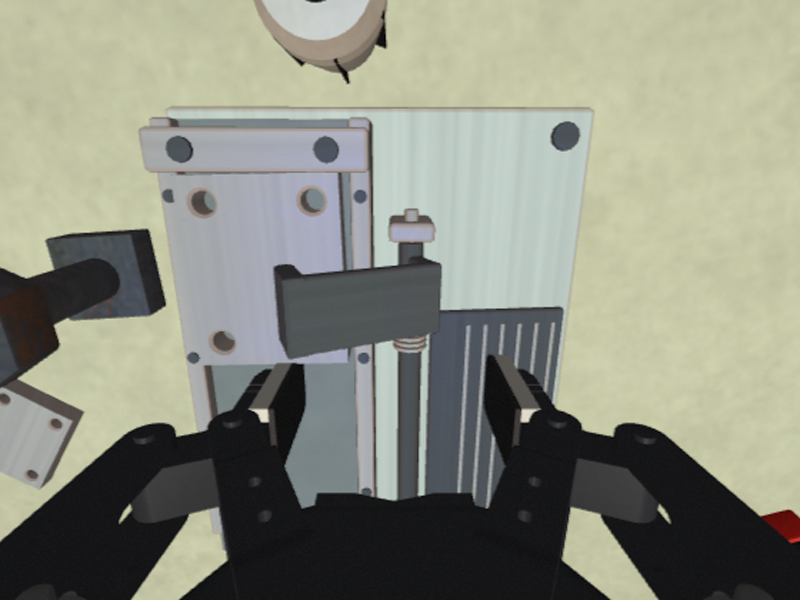

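The coupon's front edge sits flush against the stop (row ~172) and the force spiked, so it is home. I'll unload the push, then lift to release the clip.

Call:
{"op": "drive_tool", "data": {"moves": [[[0,0,0],[-0.002,0,0],0.75],[[0,0,0],[-0.005,0,0],0.75],[[0,0,0],[-0.006,0,0],0.75],[[0,0,0],[-0.006,0,0],0.75],[[0,0,0],[-0.006,0,-0.003],0.75],[[0,0,0],[-0.006,0,-0.006],0.75],[[0,0,0],[-0.006,0,-0.01],0.75],[[0,0,0],[-0.006,0,-0.015],0.75],[[0,0,0],[-0.006,0,-0.02],0.75],[[0,0,0],[-0.006,0,-0.04],0.75],[[0,0,0],[-0.006,0,-0.07],0.75],[[0,0,0],[-0.006,0,-0.1],0.75],[[0,0,0],[-0.006,0,-0.1],0.75],[[0,0,0],[-0.006,0,-0.1],0.75],[[0,0,0],[-0.006,0,-0.1],0.75]]}}

```text
clock: 8.5
eef_pos: [0.5269, 0.0192, 0.1143]
eef_rot: [-3.13, 0.272, 0.0]
force: [-0.2, -0.6, -0.6]
opening: 0.75
gripper_force: 0.0
```

```bash
python3 - <<'E'
from h import *
from workcell import optics,robot
import cv2
p=np.load("fix.npy")
im=optics.grab_frame("top");cv2.imwrite("top1.png",im)
# rear edge of coupon: intensity along channel line y=+12 at z 30 before/after
a=cv2.imread("top0_raw.png");c=optics.get_calibration("top")
xs=np.arange(-60,60,4)
px=proj(c,fw(p,np.array([[x,14,25] for x in xs])/1000)).round().astype(int)
print([(int(x),int(a[v,u].mean()),int(im[v,u].mean())) for x,(u,v) in zip(xs,px)])
s=robot.get_state();print(s["eef_pos"],s["force"])
E
```

```text
[(-60, 94, 49), (-56, 126, 48), (-52, 126, 47), (-48, 125, 45), (-44, 126, 43), (-40, 127, 42), (-36, 127, 45), (-32, 128, 44), (-28, 126, 42), (-24, 127, 43), (-20, 101, 41), (-16, 98, 42), (-12, 125, 42), (-8, 100, 41), (-4, 94, 45), (0, 94, 53), (4, 95, 66), (8, 95, 67), (12, 93, 63), (16, 92, 52), (20, 93, 33), (24, 93, 35), (28, 92, 45), (32, 93, 59), (36, 93, 74), (40, 91, 75), (44, 93, 79), (48, 91, 84), (52, 91, 87), (56, 75, 87)]
[0.52657995 0.0191789  0.11373516] [ 0.1029828  -0.30535262 -0.29147671]
```

```bash
python3 - <<'E'
from h import *
from workcell import optics,robot
p=np.load("fix.npy"); c=optics.get_calibration("wrist"); im=optics.grab_frame("wrist")
xs=np.arange(-16,66,2)
for y in(15,10):
    px=proj(c,fw(p,np.array([[x,y,30] for x in xs])/1000)).round().astype(int)
    print(y,[(int(x),int(im[v,u].mean())) for x,(u,v) in zip(xs,px) if 0<=v<420])
E
```

```text
15 [(-16, 125), (-14, 125), (-12, 125), (-10, 123), (-8, 123), (-6, 159), (-4, 161), (-2, 90), (0, 71), (2, 125), (4, 128), (6, 160), (8, 161), (10, 160), (12, 160), (14, 160), (16, 160), (18, 160), (20, 159), (22, 160), (24, 159), (26, 158), (28, 159), (30, 160), (32, 159), (34, 159), (36, 159), (38, 159), (40, 159), (42, 110), (44, 121), (46, 120), (48, 121), (50, 157), (52, 159), (54, 145), (56, 162), (58, 162), (60, 159), (62, 162), (64, 162)]
10 [(-16, 123), (-14, 122), (-12, 122), (-10, 123), (-8, 123), (-6, 162), (-4, 163), (-2, 163), (0, 163), (2, 163), (4, 164), (6, 163), (8, 163), (10, 163), (12, 163), (14, 162), (16, 162), (18, 162), (20, 162), (22, 162), (24, 161), (26, 161), (28, 161), (30, 162), (32, 163), (34, 161), (36, 161), (38, 162), (40, 161), (42, 161), (44, 162), (46, 162), (48, 162), (50, 161), (52, 162), (54, 146), (56, 163), (58, 163), (60, 160), (62, 162), (64, 163)]
```

The coupon spans x -6 to 54 right up to the stop (edge at 54–55), so it stayed home after the release.

```bash
python3 -c "
from workcell import workorder; print(workorder.job_done())"
```

```text
the job is handed in; nothing more can be done
None
```

The coupon is fully home against the end stop, the clip was released onto it and the job is handed in. I confirmed the coupon's position by wrist camera after the release, but did not measure the clip angle or clamping force, and no verdict came back.

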